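# Start the rack press screw in its thread and hold it

## Task

Start the clamp screw of the blue-barred tube-rack press: take its crank by the upright black handle and turn it backward (anticlockwise seen from above) until you feel the screw drop about 10 mm into its thread, then turn it forward (clockwise) one full turn from there. Finish while still gripping the handle, holding the screw at that point: a return spring winds it back if it is let go. Do not disturb the racks, beaker and bottle standing around the press.

Things in the scene. Friction and masses are not known exactly. Their poses are not given: they have to be found in the camera images.
- press: The press, fixed to the table: 170 x 250 mm base plate, orange rack of tubes under a clear cover, blue bar (250 x 45 mm, top 145 mm up, along the press's y); origin: centre of its underside, on the screw's axis. Only boss, screw and crank stand above 155 mm. Its thread (inside the boss) is right-handed: 10 mm per turn. Its start differs each time, unseen.
- boss_top (a point): Centre of the top face of the dark steel threaded boss (56 mm diameter) in the middle of the blue bar, on the screw's vertical axis, 157 mm above the table; fixed. At the start the screw's thread lies on top of the boss's thread, and turned 0.4 to 1.9 rad forward from there it would bind. Turned backward it climbs to 0 and, 0.3 to 2.1 rad after the start, has no more support and drops.
- handle: Upright black sleeve handle of the red crank, 18 mm in diameter, 44 mm tall, thin yellow band at its foot; origin: centre of its underside, 5 mm above the crank arm, 40 mm off the screw's axis, 202 mm above the table when joint screw reads 0. On its steel pin (19 mm above its top) it revolves freely, so one tool orientation serves all round, and floats 4 mm down, 24 mm up (spring 100 N/m).
- crank (a joint): Angle of the crank about the screw's vertical axis, rad; grows clockwise seen from above (forward, tightening). At 0 the handle lies on the press's -x side; starts at -0.4 to 0.4. Light to turn: 0.025 N m of friction, and a return spring of 0.015 N m/rad towards -1 that winds the crank back from beyond 0.7 rad forward if it is let go.
- screw (a joint): How far the screw (with crank) has sunk, m, growing downward; 0 to 0.003 at the start. At the drop it falls from 0 to about 0.010 by its weight (3.4 N), even while the handle is gripped: the crank then sinks away under the handle, which pulls 1 N on the hand. Then forward turning sinks it 10 mm per turn (0.020 after one turn), stop at 0.0235; turned farther backward it climbs again.
- rack_orange: Bystander: loose orange tube rack 70 x 150 x 28 mm with white capped tubes up to 43 mm; origin at the centre of its underside.
- rack_blue: Bystander: loose blue tube rack 70 x 150 x 28 mm with white capped tubes up to 43 mm; origin at the centre of its underside.
- beaker: Bystander: loose glass beaker, 70 mm across, 90 mm tall; origin at the centre of its underside.
- bottle: Bystander: loose white bottle with blue cap, 60 mm in diameter, 130 mm tall; origin at the centre of its underside.

How it is judged:
By the outcome, as a careful person would: the job done as asked, in the order asked, and still so for the second after the job is handed in, while the arm keeps its last pose, push and grip.
It also fails if it takes over 46 s, if anything falls off the work surface, if the arm or the gripper's body presses on something with over 40 N, if the wrist force passes 120 N, or if a joint passes its speed limit or range.

## Robot

A 7-joint arm with a two-finger parallel gripper is mounted at the origin on the work surface. World frame = base frame: x ahead of the robot, y to its left, z up, the work surface at z = 0. Lengths are in m, angles in rad, forces in N, time in s.
With the tool pointing down it reaches from about 0.425 to 0.825 m from the base axis. Payload 3.6 kg.
Tool frame: the origin (TCP) lies at the very end of the fingers, on their centre line; the grasp point (between the pads) lies robot.pinch_z behind it (robot.pinch_z is the distance from the TCP to the grasp point, in m); z points along the fingers, y is the line along which they close (so a half turn about z gives the same grasp; the last joint's range is limited). The gripper opens to 93 mm and grips with 3 to 60 N. Pads are 15 mm wide; open, the fingers measure 128 mm over their backs; the gripper's body (75 mm by 188 mm) begins 65 mm behind the grasp point.
Start: joints at [1.185, 0.615, -0.013, 1.423, 0.008, 1.103, -0.04], TCP at [0.228, -0.609, 0.219] pointing down, gripper open.
Joint ranges: [-3.12, 3.12], [-0.3, 2.06], [-1.34, 1.32], [0.26, 2.42], [-1.36, 4.5], [0.01, 1.98], [-2.84, 2.84]. Speed limits (rad/s): [2.79, 2.79, 3.14, 3.14, 3.14, 3.14, 3.14].

## Interface

Orientations are given as [roll, pitch, yaw] about the fixed x, y, z axes, in that order (R = Rz(yaw) Ry(pitch) Rx(roll)).
In Python, from plant import robot gives the robot as it stands.
- The arm moves only by the tool move_arm, never from a script. Its argument "steps" is a list of rows, each a list of 5 numbers: the finger opening in m, from 0 to 0.093, then the shift along the tool's x, y, z in m, then the turn about the tool's z in rad. A call has 1 to 8 rows; each row is the pose to reach, as a shift and turn from the pose commanded when the call began, along the tool's axes at that moment; what a row does not reach only later rows make up. A row lasts 1/10 s, in which the tool goes at most 50 mm and 8.59 degrees, less where a joint would pass 70% of its speed; a pose out of reach is approached as far as the arm can. A call with a gripper value outside its range is refused whole. The fingers move at their own pace and stop on an object; "grip_force" is the grip in N (left out, the last holds). Time passes only in rows, so rows that repeat a pose let the fingers close. It gives the time, the measured TCP pose, the force, the opening and the grip force at its end, in the units of the state.
- robot.get_obs(): the state, without advancing time (a new reading comes with each control period).
- robot.get_image(name): name is "side" or "top" or "wrist"; returns a dict with "frame" (480x640x3 uint8, red, green, blue), "K" (3x3 intrinsics, pixels), "R" (3x3) and "t" (3): a world point X has camera coordinates R X + t. Camera axes: x right, y down, z forward; pixel columns grow to the right and rows downward; lengths in m; the calibration is good to about 2 mm. A picture is of the moment at which its call begins. There is no depth.
- robot.close_job(): hands the job in; it is judged then, once.
Trained networks look in a picture, given as the dict that the camera call returned (one of the last four; its "shot" number tells which), for a name from the list of things; names that differ only in an ending like _2 or _b are one class to them, and where a whole thing is asked for, a point or a joint stands for the part that bears it (a point fixed in the world has none). Each returns a list of dicts, best first, with "conf" (0 to 1); they miss things now and then, are a little off and sometimes report something else, mostly with a low value. They report only what shows in the picture. A call takes as long as a camera call.
- robot.search_frame(picture, query): "bbox" ([centre column, centre row, width, height] in pixels, round what is visible of it).
- robot.trace(picture, query): "mask" (480x640 bool, what is visible of it) and "bbox" ([centre column, centre row, width, height] in pixels, round what is visible of it).
The state is a dict: "time": time; "joint_pos": joint angles; "dq": joint speeds; "effort": joint torques, N m; "tool_pos": TCP position; "orientation": TCP orientation; "wrist_force": force on the tool from outside, world axes, zero at the start; "moment": the same for the moment, N m; "width": finger opening in m; "grasp_force": force on a finger pad.
Only numpy, scipy, OpenCV 4.12 (cv2) and the standard library are available. Lean on these libraries where they do the work, as an engineer would, in place of code of your own. Each camera call takes 0.05 s, during which the arm holds its last target. There are 200 camera calls.

## Working session

There is one attempt and no reset: what is moved stays moved. The work goes in short steps, Python scripts to look and compute and a tool call to move; the robot and the scene stay as the last step left them, time stands still between calls to the robot, and variables do not carry over. Pictures are saved under pics/ and viewed, at most 10 in all, crops included, and the job is handed in when it is done.

Besides the shell and the picture viewer there is one more tool, called after "Emit:" as name(argument=value, ...), one argument or row to a line, values as JSON. move_arm: Moves the arm, as the interface text tells. Its arguments: {"type":"object","properties":{"steps":{"type":"array","items":{"type":"array","items":{"type":"number"}}},"grip_force":{"type":"number"}},"required":["steps"]}

```bash
mkdir -p pics; ls; cat > h.py <<'E'
import numpy as np, cv2
from plant import robot
def ray(p,u,v):
    d=p["R"].T@np.linalg.inv(p["K"])@np.array([u,v,1.]); o=-p["R"].T@p["t"]; return o,d
def atz(p,u,v,z):
    o,d=ray(p,u,v); return o+d*(z-o[2])/d[2]
def proj(p,X):
    c=p["R"]@np.array(X)+p["t"]; c=p["K"]@c; return c[:2]/c[2]
def tri(l):
    A=np.zeros((3,3));b=np.zeros(3)
    for o,d in l:
        d=d/np.linalg.norm(d);M=np.eye(3)-np.outer(d,d);A+=M;b+=M@o
    return np.linalg.solve(A,b)
E
python3 - <<'E'
from h import *
o=robot.get_obs(); print(o["time"],o["tool_pos"],o["orientation"],robot.pinch_z,o["wrist_force"])
for n in ("side","top"):
    p=robot.get_image(n); cv2.imwrite(f"pics/{n}0.png",p["frame"][:,:,::-1])
    print(n,"cam",-p["R"].T@p["t"])
    for q in ("press","boss_top","handle","crank","screw","rack_orange","rack_blue","beaker","bottle"):
        r=robot.search_frame(p,q)[:2]; print(q,[(np.round(x["bbox"]),round(x["conf"],2)) for x in r])
        
E
```

```text
pics
0.0 [ 0.22797907 -0.60786997  0.21750295] [-3.13907317e+00  4.82712780e-05  3.58885356e-01] 0.0188 [ 0.22324122  0.28132437 -0.34880626]
side cam [ 0.37677315 -0.56386802  0.91624621]
press [(array([320., 320., 147., 140.]), 0.77)]
boss_top [(array([318., 319., 147., 144.]), 0.83)]
handle [(array([305., 271.,   8.,  23.]), 0.79)]
crank [(array([310., 272.,  30.,  33.]), 0.98)]
screw [(array([313., 272.,  32.,  34.]), 0.82)]
rack_orange [(array([427., 398.,  93.,  80.]), 0.91), (array([313., 273.,  34.,  37.]), 0.27)]
rack_blue [(array([240., 259.,  67.,  62.]), 0.57)]
beaker [(array([393., 269.,  33.,  46.]), 0.76)]
bottle [(array([341., 238.,  29.,  55.]), 0.59)]
top cam [0.44776737 0.0716091  1.2313723 ]
press [(array([363., 257., 150., 136.]), 0.78)]
boss_top [(array([363., 256., 150., 137.]), 0.79)]
handle [(array([384., 263.,  11.,  13.]), 0.49)]
crank [(array([380., 253.,  32.,  38.]), 0.78)]
screw [(array([338., 159.,  40.,  46.]), 0.68), (array([377., 254.,  28.,  34.]), 0.67)]
rack_orange [(array([470., 189.,  84.,  63.]), 0.77)]
rack_blue [(array([256., 310.,  85.,  63.]), 0.63)]
beaker [(array([340., 159.,  38.,  44.]), 0.72)]
bottle [(array([286., 197.,  36.,  42.]), 0.76), (array([468., 189.,  86.,  58.]), 0.37)]
```

```bash
python3 - <<'E'
import cv2
a=cv2.imread("pics/top0.png")[130:350,200:520]; b=cv2.imread("pics/side0.png")[200:440,190:480]
cv2.imwrite("pics/c.png",cv2.resize(a,None,fx=2.5,fy=2.5,interpolation=2)); cv2.imwrite("pics/d.png",cv2.resize(b,None,fx=2.48,fy=2.48,interpolation=2))
E
```

```text
(no output)
```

View pics/c.png

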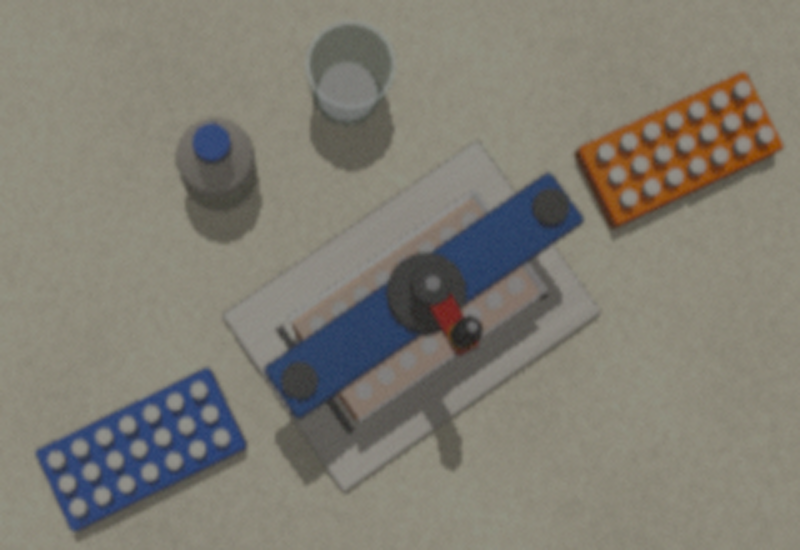

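View pics/d.png

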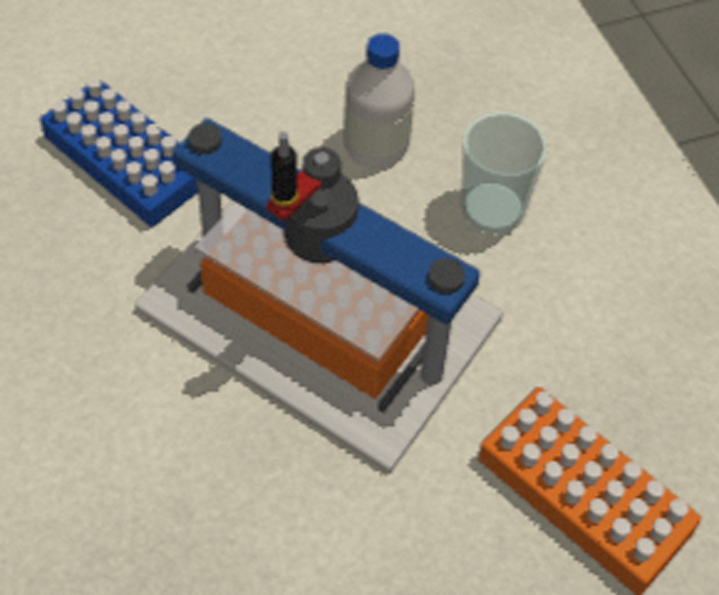

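The top view shows the boss at about (371,247), the handle top at (387,262) and the bar bolts at (420,213) and (320,282). In the side view the handle is at (304,271) and the bolts at (272,255) and (369,310). The surroundings are clear of the crank.

```bash
cat > m.py <<'E'
from h import *
P={n:robot.get_image(n) for n in ("side","top")}
s,t=P["side"],P["top"]
b1=tri([ray(s,272.3,254.8),ray(t,319.6,282)]); b2=tri([ray(s,369.4,310.1),ray(t,420,212.8)])
print("bolts",b1,b2,(b1+b2)/2)
print("boss top view",atz(t,370.8,247.2,.157),"screwtop",atz(t,372.8,244.4,.22))
R={}
for n,p in P.items():
    for q in ("handle","crank","press"):
        r=robot.trace(p,q)
        if r: R[n,q]=r[0]["mask"]; ys,xs=np.nonzero(r[0]["mask"]); print(n,q,r[0]["conf"],xs.mean(),ys.mean(),xs.min(),xs.max(),ys.min(),ys.max())
c=lambda m:np.argwhere(m).mean(0)[::-1]
if ("side","handle") in R and ("top","handle") in R:
    print("handle mid",tri([ray(p,*c(R[n,"handle"])) for n,p in P.items()]), "plane mids",[atz(p,*c(R[n,"handle"]),.226) for n,p in P.items()])
for n,p in P.items():   # blue bar
    h=cv2.cvtColor(p["frame"],cv2.COLOR_RGB2HSV); 
    m=((h[...,0]>100)&(h[...,0]<125)&(h[...,1]>110)).astype(np.uint8)
    k,l,st,ce=cv2.connectedComponentsWithStats(m)
    for i in np.argsort(-st[1:,4])[:3]+1: 
        r=cv2.minAreaRect(np.argwhere(l==i)[:,::-1].astype(np.float32)); print(n,"blue",st[i],np.round(r[0],1),np.round(r[1],1),r[2],atz(p,*r[0],.14))
E
python3 m.py
```

```text
bolts [0.51534253 0.07109517 0.15066815] [ 0.64046299 -0.10397342  0.15100603] [ 0.57790276 -0.01643913  0.15083709]
boss top view [ 0.57609724 -0.01680861  0.157     ] screwtop [ 0.57325932 -0.01487258  0.22      ]
side handle 0.72 303.5824175824176 270.84065934065933 299 308 261 281
side crank 0.65 303.71627906976744 271.34418604651165 299 309 260 282
side press 0.63 342.20588235294116 242.01344537815126 328 356 213 267
top handle 0.52 385.51908396946567 263.17557251908397 379 392 257 269
top crank 0.56 377.982 253.118 364 392 236 271
top press 0.92 365.99114024984493 254.39496766191192 290 439 187 326
handle mid [ 0.54340215 -0.03611224  0.21880312] plane mids [array([ 0.54224499, -0.04160432,  0.226     ]), array([ 0.54216729, -0.03524723,  0.226     ])]
side blue [  371     0   269   361 53433] [505. 180.] [360. 268.] 90.0 [1.05996003 0.12353521 0.14      ]
side blue [ 207  239   98   53 1700] [255.6 268.4] [104.8  44.6] 14.03624439239502 [0.47961105 0.05768679 0.14      ]
side blue [ 319  283   64   47 1216] [350.6 305. ] [62.7 24.8] 29.898900985717773 [ 0.61776062 -0.07662081  0.14      ]
top blue [ 215  278   83   64 1358] [256.  309.4] [34.7 76.4] 64.09349060058594 [0.46511533 0.18133871 0.14      ]
top blue [ 307  245   59   51 1058] [335.8 270.4] [23.5 57.2] 55.491477966308594 [0.53582303 0.04312636 0.14      ]
top blue [375 201  57  48 994] [403.3 223.8] [22.8 54.4] 55.304847717285156 [ 0.6210617  -0.07582876  0.14      ]
```

```bash
python3 - <<'E'
from h import *
P={n:robot.get_image(n) for n in ("side","top")}; s,t=P["side"],P["top"]
print("hubtop",tri([ray(s,319.4,264.5),ray(t,372.8,244.4)]))
print("pin top",tri([ray(s,304.3,255),ray(t,388.2,260.4)]))
print("boss side", atz(s,319.5,282,.157), proj(s,[.577,-.0165,.157]),proj(s,[.577,-.0165,.2]))
# local shift from current pose to above handle
o=robot.get_obs(); y=o["orientation"][2]
d=np.array([.543,-.0365])-o["tool_pos"][:2]
print("tool shift",d@[np.cos(y),np.sin(y)], d@[np.sin(y),-np.cos(y)])
E
```

```text
hubtop [ 0.57741768 -0.01693354  0.19961292]
pin top [ 0.54451074 -0.03607981  0.25943856]
boss side [ 0.57788817 -0.02282972  0.157     ] [317.87419371 279.47302458] [318.16870716 264.41933046]
tool shift 0.4956013642244538 -0.4251072744397972
```

Emit:
move_arm(
  steps=[
    [0.093,0,0,-0.045,0],
    [0.093,0.03,-0.025,-0.08,0],
    [0.093,0.064,-0.055,-0.08,0],
    [0.093,0.098,-0.084,-0.08,0],
    [0.093,0.132,-0.113,-0.08,0],
    [0.093,0.166,-0.142,-0.08,0],
    [0.093,0.2,-0.171,-0.08,0],
    [0.093,0.234,-0.2,-0.08,0],
  ],
)

```text
time: 2.3
tool_pos: [0.3778, -0.3375, 0.299]
orientation: [3.141, -0.0, 0.359]
wrist_force: [0.6, 0.3, -0.1]
width: 0.0933
grasp_force: 0.0
```

Emit:
move_arm(
  steps=[
    [0.093,0.034,-0.029,0,0],
    [0.093,0.068,-0.058,0,0],
    [0.093,0.102,-0.087,0,0],
    [0.093,0.136,-0.116,0,0],
    [0.093,0.17,-0.146,0,0],
    [0.093,0.204,-0.175,0,0],
    [0.093,0.236,-0.202,0,0],
    [0.093,0.262,-0.224,0,0],
  ],
)

```text
time: 3.1
tool_pos: [0.5447, -0.0345, 0.2989]
orientation: [-3.141, -0.001, 0.361]
wrist_force: [-0.2, -0.7, -0.3]
width: 0.0929
grasp_force: 0.0
```

```bash
python3 - <<'E'
from h import *
o=robot.get_obs(); print(o["time"],o["tool_pos"],o["orientation"],o["joint_pos"],o["wrist_force"],o["dq"].max() if hasattr(o["dq"],"max") else o["dq"])
y=o["orientation"][2]
p=robot.get_image("wrist"); cv2.imwrite("pics/w.png",p["frame"][:,:,::-1])
print(proj(p,[.577,-.0167,.157]),proj(p,[.5438,-.0363,.246]))
for q in ("handle","crank"):
    for r in robot.trace(p,q)[:1]:
        ys,xs=np.nonzero(r["mask"]); print(q,r["conf"],xs.mean(),ys.mean(),xs.min(),xs.max(),ys.min(),ys.max())
d=np.array([.5438,-.0363])-o["tool_pos"][:2]
print("tool shift",d@[np.cos(y),np.sin(y)], d@[np.sin(y),-np.cos(y)])
E
```

```text
3.1 [ 0.54465242 -0.03453694  0.29889723] [-3.14099948e+00 -1.03183215e-03  3.61102134e-01] [ 0.1662979   0.38699299 -0.20955215  1.59849171  0.08460018  1.16429635
 -1.27131085] [-0.15060833 -0.65242877 -0.26417194] 0.23570643656839685
[311.31758769 184.24488191] [320.54093614 266.85531105]
handle 0.92 319.02405498281786 249.88201603665522 305 333 231 273
crank 0.59 314.24445093457945 217.35484813084113 289 335 163 278
tool shift -0.0014203432881819814 0.0013481963975656786
```

View pics/w.png

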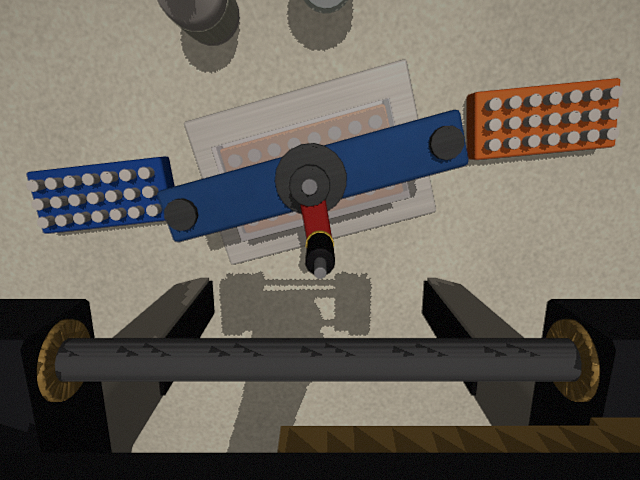

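The wrist view shows the boss near (310,178), the hub top at (310,185), and the handle from its foot at (320,237) to its top at about (320,262). I'll overlay the model to check the 2–4 mm offset.

```bash
python3 - <<'E'
from h import *
p=robot.get_image("wrist"); f=p["frame"][130:290,240:400,::-1].copy(); f=cv2.resize(f,None,fx=3.7,fy=3.7,interpolation=2)
def circ(c,z,r,col):
    a=np.linspace(0,6.283,60); q=np.array([(proj(p,[c[0]+r*np.cos(i),c[1]+r*np.sin(i),z])-[240,130])*3.7 for i in a]).astype(np.int32); cv2.polylines(f,[q],True,col,1)
ax=(.577,-.0167); h=(.5438,-.0363)
circ(ax,.157,.028,(0,255,0)); circ(ax,.145,.028,(0,120,0)); circ(h,.246,.009,(0,255,255)); circ(h,.202,.009,(255,255,0)); circ(h,.265,.003,(255,0,255))
cv2.imwrite("pics/ov.png",f); print("cam",-p["R"].T@p["t"], robot.get_obs()["tool_pos"])
for d in ((.001,0),(0,.001)): print(proj(p,[h[0]+d[0],h[1]+d[1],.24])-proj(p,[*h,.24]))
E
```

```text
cam [ 0.60831754 -0.01010733  0.46386533] [ 0.54376755 -0.03694706  0.2984902 ]
[ 0.60983495 -1.52306658]
[-1.59067978 -0.5806884 ]
```

View pics/ov.png

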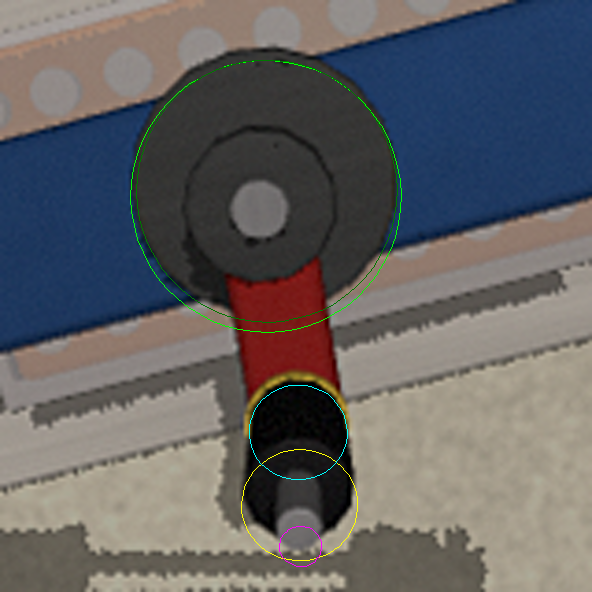

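Emit:
move_arm(
  steps=[
    [0.093,0.002,0,0.02,0],
    [0.093,0.002,0,0.045,0],
    [0.093,0.002,0,0.07,0],
    [0.093,0.002,0,0.085,0],
    [0.093,0.002,0,0.0875,0],
    [0.05,0.002,0,0.0875,0],
    [0.03,0.002,0,0.0875,0],
    [0.024,0.002,0,0.0875,0],
  ],
  grip_force=15,
)

```text
time: 4.1
tool_pos: [0.5463, -0.037, 0.2123]
orientation: [3.141, -0.002, 0.358]
wrist_force: [-0.6, -0.8, 0.1]
width: 0.0735
grasp_force: 0.0
```

Emit:
move_arm(
  steps=[
    [0.02,0,0,0,0],
    [0.005,0,0,0,0],
    [0.005,0,0,0,0],
    [0.005,0,0,0,0],
    [0.005,0,0,0,0],
    [0.005,0,0,0,0],
  ],
  grip_force=15,
)

```text
time: 4.7
tool_pos: [0.5456, -0.0367, 0.2111]
orientation: [-3.141, 0.0, 0.359]
wrist_force: [0.1, -0.2, -0.6]
width: 0.0253
grasp_force: 0.0
```

```bash
cat > look.py <<'E'
import sys
from h import *
o=robot.get_obs(); print({k:np.round(o[k],4) for k in ("time","tool_pos","orientation","wrist_force","moment","width","grasp_force")})
a,b=sys.argv[1:3]
p=robot.get_image(a); f=p["frame"][:,:,::-1]
if b=="side": pass
x0,x1,y0,y1=map(int,sys.argv[3:7]); f=cv2.resize(f[y0:y1,x0:x1],None,fx=float(sys.argv[7]),fy=float(sys.argv[7]),interpolation=2)
cv2.imwrite(f"pics/{b}.png",f)
E
python3 look.py wrist g1 200 440 120 300 3
```

```text
{'time': np.float64(4.7), 'tool_pos': array([ 0.5456, -0.0367,  0.2111]), 'orientation': array([-3.1415e+00,  1.0000e-04,  3.5890e-01]), 'wrist_force': array([ 0.0608, -0.171 , -0.6241]), 'moment': array([0.0671, 0.0493, 0.021 ]), 'width': np.float64(0.0253), 'grasp_force': np.float64(0.0)}
```

View pics/g1.png

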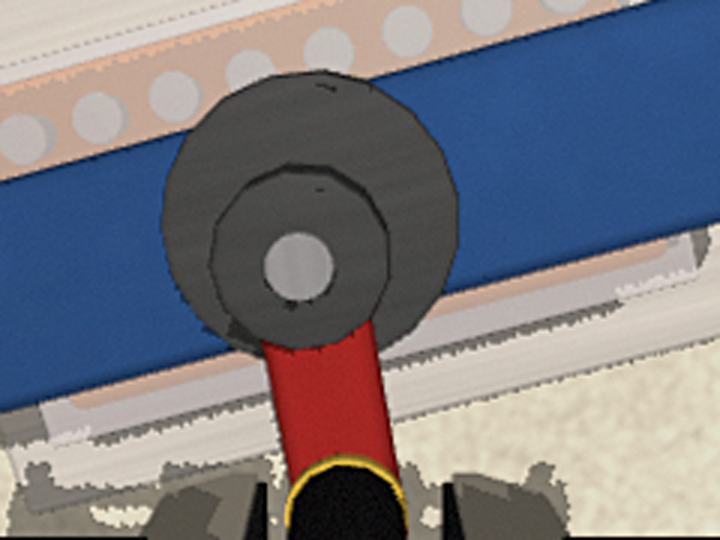

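The fingers straddle the handle and are nearly centred on it (handle at crop column 347, finger gap centre 353). I'll keep closing.

Emit:
move_arm(
  steps=[
    [0.005,0,0,0,0],
    [0.005,0,0,0,0],
    [0.005,0,0,0,0],
    [0.005,0,0,0,0],
  ],
  grip_force=20,
)

```text
time: 5.15
tool_pos: [0.5456, -0.0364, 0.2111]
orientation: [-3.141, 0.0, 0.359]
wrist_force: [-1.0, 1.0, -0.6]
width: 0.0175
grasp_force: 20.0
```

```bash
cat > arc.py <<'E'
import sys
from h import *
# usage: arc.py  angle list (world handle angle change, + = anticlockwise from handle start) -> tool xy shifts from start 
o=robot.get_obs(); print({k:np.round(o[k],4) for k in ("time","tool_pos","wrist_force","moment","width","grasp_force")})
c=np.array([.5787,-.0165]); y=.359; r=.04
v=o["tool_pos"][:2]-c; a0=np.arctan2(v[1],v[0]); print("r",np.hypot(*v),"ang",np.degrees(a0)%360)
E
python3 arc.py
```

```text
{'time': np.float64(5.15), 'tool_pos': array([ 0.5456, -0.0364,  0.2111]), 'wrist_force': array([-0.9688,  0.9634, -0.586 ]), 'moment': array([ 0.1359,  0.0368, -0.019 ]), 'width': np.float64(0.0175), 'grasp_force': np.float64(19.998)}
r 0.038653680840696106 ang 210.95388446997407
```

```bash
cat > rows.py <<'E'
import sys, json
from h import *
# rows.py phi0 n dphi dz_per_row [calls] -> rows, relative to commanded pose at phi0 (phi: anticlockwise from grasp)
p0,n,dp,dz=[float(v) for v in sys.argv[1:5]]; k=int(sys.argv[5]) if len(sys.argv)>5 else 1
b=np.radians(190.); f=lambda p:.04*np.array([np.cos(b+p),-np.sin(b+p)])
for c in range(k):
    print(round(p0,2),json.dumps([[.005,*np.round(f(p0+dp*(i+1))-f(p0),4).tolist(),round(dz*(i+1),4),0] for i in range(int(n))])); p0+=n*dp
E
python3 rows.py 0 4 .1 0 6
```

```text
0.0 [[0.005, 0.0009, 0.0039, 0.0, 0], [0.005, 0.0022, 0.0077, 0.0, 0], [0.005, 0.0038, 0.0113, 0.0, 0], [0.005, 0.0058, 0.0148, 0.0, 0]]
0.4 [[0.005, 0.0023, 0.0032, 0.0, 0], [0.005, 0.005, 0.0062, 0.0, 0], [0.005, 0.0079, 0.009, 0.0, 0], [0.005, 0.0111, 0.0114, 0.0, 0]]
0.8 [[0.005, 0.0034, 0.0021, 0.0, 0], [0.005, 0.007, 0.0038, 0.0, 0], [0.005, 0.0108, 0.0052, 0.0, 0], [0.005, 0.0147, 0.0061, 0.0, 0]]
1.2 [[0.005, 0.004, 0.0006, 0.0, 0], [0.005, 0.0079, 0.0008, 0.0, 0], [0.005, 0.0119, 0.0006, 0.0, 0], [0.005, 0.0159, -0.0001, 0.0, 0]]
1.6 [[0.005, 0.0039, -0.001, 0.0, 0], [0.005, 0.0076, -0.0024, 0.0, 0], [0.005, 0.0112, -0.0041, 0.0, 0], [0.005, 0.0146, -0.0062, 0.0, 0]]
2.0 [[0.005, 0.0032, -0.0024, 0.0, 0], [0.005, 0.0061, -0.0052, 0.0, 0], [0.005, 0.0087, -0.0082, 0.0, 0], [0.005, 0.011, -0.0114, 0.0, 0]]
```

Emit:
move_arm(
  steps=[
    [0.005,0.0009,0.0039,0,0],
    [0.005,0.0022,0.0077,0,0],
    [0.005,0.0022,0.0077,0,0],
  ],
)

```text
time: 5.45
tool_pos: [0.5512, -0.0437, 0.2112]
orientation: [3.141, -0.001, 0.358]
wrist_force: [0.8, 0.9, -0.6]
width: 0.0175
grasp_force: 20.0
```

Emit:
move_arm(
  steps=[
    [0.005,0.0016,0.0036,0,0],
    [0.005,0.0036,0.0071,0,0],
    [0.005,0.0036,0.0071,0,0],
  ],
)

```text
time: 5.75
tool_pos: [0.5571, -0.0487, 0.2112]
orientation: [3.141, -0.001, 0.358]
wrist_force: [0.9, 1.4, 0.1]
width: 0.0178
grasp_force: 20.0
```

```bash
python3 arc.py; python3 rows.py .4 2 .1 0 10
```

```text
{'time': np.float64(5.75), 'tool_pos': array([ 0.5571, -0.0487,  0.2112]), 'wrist_force': array([0.944 , 1.4078, 0.1352]), 'moment': array([ 0.4068, -0.067 ,  0.0075]), 'width': np.float64(0.0178), 'grasp_force': np.float64(19.9981)}
r 0.038831377730358996 ang 236.12071964033078
0.4 [[0.005, 0.0023, 0.0032, 0.0, 0], [0.005, 0.005, 0.0062, 0.0, 0]]
0.6 [[0.005, 0.0029, 0.0027, 0.0, 0], [0.005, 0.0061, 0.0051, 0.0, 0]]
0.8 [[0.005, 0.0034, 0.0021, 0.0, 0], [0.005, 0.007, 0.0038, 0.0, 0]]
1.0 [[0.005, 0.0038, 0.0014, 0.0, 0], [0.005, 0.0076, 0.0023, 0.0, 0]]
1.2 [[0.005, 0.004, 0.0006, 0.0, 0], [0.005, 0.0079, 0.0008, 0.0, 0]]
1.4 [[0.005, 0.004, -0.0002, 0.0, 0], [0.005, 0.0079, -0.0008, 0.0, 0]]
1.6 [[0.005, 0.0039, -0.001, 0.0, 0], [0.005, 0.0076, -0.0024, 0.0, 0]]
1.8 [[0.005, 0.0036, -0.0018, 0.0, 0], [0.005, 0.007, -0.0039, 0.0, 0]]
2.0 [[0.005, 0.0032, -0.0024, 0.0, 0], [0.005, 0.0061, -0.0052, 0.0, 0]]
2.2 [[0.005, 0.0026, -0.003, 0.0, 0], [0.005, 0.0049, -0.0063, 0.0, 0]]
```

Emit:
move_arm(
  steps=[
    [0.005,0.0023,0.0032,0,0],
    [0.005,0.005,0.0062,0,0],
    [0.005,0.005,0.0062,0,0],
  ],
)

```text
time: 6.05
tool_pos: [0.5638, -0.0525, 0.2111]
orientation: [-3.142, -0.001, 0.359]
wrist_force: [0.2, 2.5, 0.2]
width: 0.0174
grasp_force: 20.0
```

```bash
cat > st.py <<'E'
from h import *
import sys
p=robot.get_image("wrist"); o=robot.get_obs(); print({k:np.round(o[k],3) for k in ("time","tool_pos","wrist_force","moment")})
cv2.imwrite(f"pics/s_{o['time']:.2f}.png",p["frame"][:,:,::-1])
# grey pin end on hub top: project for sink 0 and 0.010
h=cv2.cvtColor(p["frame"],cv2.COLOR_RGB2GRAY); 
u=proj(p,[.5787,-.0165,.2]); u1=proj(p,[.5787,-.0165,.19]); ub=proj(p,[.5787,-.0165,.157])
x,y=u.astype(int); w=h[y-25:y+26,x-25:x+26]
m=(w>105).astype(np.uint8); k,l,s,c=cv2.connectedComponentsWithStats(m)
print("pred0",u,"pred10",u1,"boss",ub); print([(np.round(c[i]+[x-25,y-25],1),s[i][2:]) for i in range(1,k) if 40<s[i][4]<900])
E
python3 st.py; python3 -c "
from h import *
for _ in range(6): p=robot.get_image('side'); print(np.round(robot.get_obs()['wrist_force'],2))"
```

```text
{'time': np.float64(6.1), 'tool_pos': array([ 0.564, -0.053,  0.211]), 'wrist_force': array([ 0.593,  1.91 , -0.546]), 'moment': array([ 0.569, -0.129, -0.048])}
pred0 [255.48994125 236.11829833] pred10 [258.66101927 231.3189881 ] boss [267.16897195 218.4425139 ]
[(array([251.6, 234.3]), array([ 22,  22, 386], dtype=int32)), (array([241.4, 259.7]), array([29,  5, 90], dtype=int32))]
[ 1.78  2.57 -0.25]
[ 0.93  1.63 -0.32]
[0.87 2.15 0.51]
[0.4  1.51 0.07]
[ 2.32  2.68 -0.22]
[1.88 2.36 0.32]
```

```bash
cat > st.py <<'E'
from h import *
F=[]; D=[]
for _ in range(4):
    p=robot.get_image("wrist"); o=robot.get_obs(); F.append(o["wrist_force"])
    R0,tp=o["orientation"],o["tool_pos"]
    h=cv2.GaussianBlur(cv2.cvtColor(p["frame"],cv2.COLOR_RGB2GRAY),(3,3),0)
    u=proj(p,[.5787,-.0165,.2]); u1=proj(p,[.5787,-.0165,.19])
    x,y=u.astype(int); w=h[y-25:y+26,x-25:x+26]
    k,l,s,c=cv2.connectedComponentsWithStats((w>105).astype(np.uint8))
    g=[i for i in range(1,k) if 250<s[i][4]<550 and abs(s[i][2]-s[i][3])<4]
    if g: D.append(np.r_[c[g[0]]+[x-25,y-25]-u,s[g[0]][4]])
print("t",o["time"],"pos",np.round(tp,4),"F",np.round(np.mean(F,0),2),"disc-pred0",np.round(np.mean(D,0),1) if D else None,"drop dir",np.round(u1-u,1))
cv2.imwrite(f"pics/s_{o['time']:.2f}.png",p["frame"][:,:,::-1])
E
python3 st.py
```

```text
t 6.6 pos [ 0.5637 -0.0525  0.2114] F [ 1.69  2.13 -0.08] disc-pred0 [ -3.9  -2.  384.8] drop dir [ 3.1 -4.8]
```

Emit:
move_arm(
  steps=[
    [0.005,0.0029,0.0027,0,0],
    [0.005,0.0061,0.0051,0,0],
    [0.005,0.0061,0.0051,0,0],
  ],
)

```text
time: 6.9
tool_pos: [0.5707, -0.055, 0.2108]
orientation: [-3.141, 0.001, 0.359]
wrist_force: [-0.1, 4.0, 0.1]
width: 0.0175
grasp_force: 20.0
```

```bash
python3 st.py
```

```text
t 7.1 pos [ 0.5707 -0.055   0.2111] F [ 0.14  3.3  -0.19] disc-pred0 [ -4.   -1.6 375.5] drop dir [ 3.6 -5.4]
```

Emit:
move_arm(
  steps=[
    [0.005,0.0034,0.0021,0,0],
    [0.005,0.007,0.0038,0,0],
    [0.005,0.007,0.0038,0,0],
  ],
)

```text
time: 7.4
tool_pos: [0.579, -0.0561, 0.2109]
orientation: [-3.141, -0.0, 0.359]
wrist_force: [0.2, 4.3, -0.0]
width: 0.0175
grasp_force: 20.0
```

```bash
python3 st.py
```

```text
t 7.6 pos [ 0.5789 -0.0561  0.2112] F [ 0.94  3.6  -1.29] disc-pred0 [-1.000e-01 -7.100e+00  3.288e+02] drop dir [ 4.  -6.1]
```

The drop happened between φ=0.8 and 1.0: the hub disc moved by the predicted amount and Fz fell by about 1.2 N. I'll follow it down and test the lateral stiffness.

Emit:
move_arm(
  steps=[
    [0.005,0,0,0.003,0],
    [0.005,0.0002,-0.0005,0.006,0],
    [0.005,0.0004,-0.0009,0.009,0],
    [0.005,0.0004,-0.0009,0.009,0],
  ],
)

```text
time: 8.0
tool_pos: [0.5786, -0.0559, 0.2018]
orientation: [3.141, 0.0, 0.358]
wrist_force: [1.4, 2.7, 1.3]
width: 0.0174
grasp_force: 20.0
```

```bash
python3 st.py; python3 rows.py 1.0 8 -.1 .00016 8
```

```text
t 8.2 pos [ 0.5786 -0.0558  0.2023] F [0.47 2.47 0.04] disc-pred0 [ 1.000e-01 -7.700e+00  3.618e+02] drop dir [ 4.3 -6.7]
1.0 [[0.005, -0.0036, -0.0017, 0.0002, 0], [0.005, -0.007, -0.0038, 0.0003, 0], [0.005, -0.0102, -0.0062, 0.0005, 0], [0.005, -0.0132, -0.0089, 0.0006, 0], [0.005, -0.0158, -0.0119, 0.0008, 0], [0.005, -0.0181, -0.0152, 0.001, 0], [0.005, -0.0201, -0.0186, 0.0011, 0], [0.005, -0.0218, -0.0223, 0.0013, 0]]
0.2 [[0.005, -0.0013, -0.0038, 0.0002, 0], [0.005, -0.0022, -0.0077, 0.0003, 0], [0.005, -0.0027, -0.0117, 0.0005, 0], [0.005, -0.0028, -0.0157, 0.0006, 0], [0.005, -0.0025, -0.0196, 0.0008, 0], [0.005, -0.0018, -0.0236, 0.001, 0], [0.005, -0.0007, -0.0274, 0.0011, 0], [0.005, 0.0008, -0.0311, 0.0013, 0]]
-0.6 [[0.005, 0.0018, -0.0036, 0.0002, 0], [0.005, 0.004, -0.0069, 0.0003, 0], [0.005, 0.0065, -0.01, 0.0005, 0], [0.005, 0.0093, -0.0129, 0.0006, 0], [0.005, 0.0124, -0.0154, 0.0008, 0], [0.005, 0.0157, -0.0177, 0.001, 0], [0.005, 0.0192, -0.0196, 0.0011, 0], [0.005, 0.0229, -0.0211, 0.0013, 0]]
-1.4 [[0.005, 0.0038, -0.0012, 0.0002, 0], [0.005, 0.0077, -0.0019
[... 718 characters left out ...]
0.0004, 0.0236, 0.001, 0], [0.005, -0.0009, 0.0274, 0.0011, 0], [0.005, -0.0026, 0.031, 0.0013, 0]]
-3.8 [[0.005, -0.002, 0.0034, 0.0002, 0], [0.005, -0.0044, 0.0067, 0.0003, 0], [0.005, -0.0071, 0.0096, 0.0005, 0], [0.005, -0.01, 0.0123, 0.0006, 0], [0.005, -0.0133, 0.0147, 0.0008, 0], [0.005, -0.0167, 0.0167, 0.001, 0], [0.005, -0.0203, 0.0184, 0.0011, 0], [0.005, -0.0241, 0.0198, 0.0013, 0]]
-4.6 [[0.005, -0.0039, 0.0009, 0.0002, 0], [0.005, -0.0078, 0.0015, 0.0003, 0], [0.005, -0.0118, 0.0016, 0.0005, 0], [0.005, -0.0158, 0.0014, 0.0006, 0], [0.005, -0.0198, 0.0007, 0.0008, 0], [0.005, -0.0236, -0.0003, 0.001, 0], [0.005, -0.0274, -0.0017, 0.0011, 0], [0.005, -0.031, -0.0035, 0.0013, 0]]
```

```bash
python3 - <<'E'
import numpy as np
from scipy.optimize import least_squares
P=np.array([(.5456,-.0364),(.5512,-.0437),(.5571,-.0487),(.5637,-.0525),(.5707,-.055),(.5789,-.0561),(.5786,-.0558)])
s=least_squares(lambda c:np.hypot(*(P-c).T)-.04,[.58,-.016]); print(s.x,s.fun)
print(np.degrees(np.arctan2(*(P-s.x).T[::-1]))%360)
E
```

```text
[ 0.58003682 -0.01599759] [ 2.69043272e-05 -1.26784648e-05 -5.57199338e-05 -8.52843065e-06
  1.04418196e-04  1.18521846e-04 -1.71662841e-04]
[210.64501139 223.85056528 234.95494393 245.88887905 256.53727103
 268.37621675 267.93258593]
```

Emit:
move_arm(
  steps=[
    [0.005,-0.0036,-0.0017,0.0002,0],
    [0.005,-0.007,-0.0038,0.0003,0],
    [0.005,-0.0102,-0.0062,0.0005,0],
    [0.005,-0.0132,-0.0089,0.0006,0],
    [0.005,-0.0158,-0.0119,0.0008,0],
    [0.005,-0.0181,-0.0152,0.001,0],
    [0.005,-0.0201,-0.0186,0.0011,0],
    [0.005,-0.0218,-0.0223,0.0013,0],
  ],
)

```text
time: 9.0
tool_pos: [0.5501, -0.0427, 0.2009]
orientation: [3.141, 0.0, 0.358]
wrist_force: [2.3, -0.8, -0.3]
width: 0.0178
grasp_force: 20.0
```

```bash
python3 st.py
```

```text
t 9.2 pos [ 0.5495 -0.0419  0.2006] F [0.96 0.06 0.09] disc-pred0 [ -1.2  -6.9 405.8] drop dir [ 1.7 -4.3]
```

Emit:
move_arm(
  steps=[
    [0.005,-0.0013,-0.0038,0.0002,0],
    [0.005,-0.0022,-0.0077,0.0003,0],
    [0.005,-0.0027,-0.0117,0.0005,0],
    [0.005,-0.0028,-0.0157,0.0006,0],
    [0.005,-0.0025,-0.0196,0.0008,0],
    [0.005,-0.0018,-0.0236,0.001,0],
    [0.005,-0.0007,-0.0274,0.0011,0],
    [0.005,0.0008,-0.0311,0.0013,0],
  ],
)

```text
time: 10.0
tool_pos: [0.5396, -0.0126, 0.1994]
orientation: [-3.141, 0.001, 0.359]
wrist_force: [0.5, -2.9, -0.3]
width: 0.0178
grasp_force: 20.0
```

Emit:
move_arm(
  steps=[
    [0.005,0.0018,-0.0036,0.0002,0],
    [0.005,0.004,-0.0069,0.0003,0],
    [0.005,0.0065,-0.01,0.0005,0],
    [0.005,0.0093,-0.0129,0.0006,0],
    [0.005,0.0124,-0.0154,0.0008,0],
    [0.005,0.0157,-0.0177,0.001,0],
    [0.005,0.0192,-0.0196,0.0011,0],
    [0.005,0.0229,-0.0211,0.0013,0],
  ],
)

```text
time: 10.8
tool_pos: [0.5539, 0.0156, 0.1981]
orientation: [-3.141, 0.001, 0.359]
wrist_force: [-1.8, -1.9, 0.6]
width: 0.0175
grasp_force: 20.0
```

```bash
python3 st.py
```

```text
t 11.0 pos [0.5546 0.0161 0.1984] F [-0.38 -0.79  0.11] disc-pred0 [ -7.  -10.6 359.5] drop dir [-4.8 -7.2]
```

Emit:
move_arm(
  steps=[
    [0.005,0.0038,-0.0012,0.0002,0],
    [0.005,0.0077,-0.0019,0.0003,0],
    [0.005,0.0117,-0.0023,0.0005,0],
    [0.005,0.0157,-0.0023,0.0006,0],
    [0.005,0.0197,-0.0019,0.0008,0],
    [0.005,0.0236,-0.0011,0.001,0],
    [0.005,0.0274,0.0001,0.0011,0],
    [0.005,0.0311,0.0017,0.0013,0],
  ],
)

```text
time: 11.8
tool_pos: [0.5841, 0.0248, 0.1969]
orientation: [-3.141, 0.0, 0.359]
wrist_force: [-2.2, -0.1, -0.2]
width: 0.0178
grasp_force: 20.0
```

Emit:
move_arm(
  steps=[
    [0.005,0.0035,0.0019,0.0002,0],
    [0.005,0.0068,0.0042,0.0003,0],
    [0.005,0.0098,0.0068,0.0005,0],
    [0.005,0.0126,0.0097,0.0006,0],
    [0.005,0.0151,0.0128,0.0008,0],
    [0.005,0.0172,0.0162,0.001,0],
    [0.005,0.019,0.0198,0.0011,0],
    [0.005,0.0205,0.0235,0.0013,0],
  ],
)

```text
time: 12.6
tool_pos: [0.6115, 0.0099, 0.1957]
orientation: [-3.141, -0.0, 0.359]
wrist_force: [-3.3, 1.5, -0.3]
width: 0.0179
grasp_force: 20.0
```

```bash
python3 st.py; python3 look.py top t2 300 460 180 320 4
```

```text
t 12.8 pos [0.612  0.0091 0.1958] F [-2.2   0.65 -0.08] disc-pred0 None drop dir [ -1.4 -12.3]
{'time': np.float64(12.8), 'tool_pos': array([0.612 , 0.0091, 0.1958]), 'orientation': array([ 3.1406e+00, -1.2000e-03,  3.5850e-01]), 'wrist_force': array([-1.8512,  1.3874, -0.1088]), 'moment': array([ 0.0028,  0.5416, -0.0097]), 'width': np.float64(0.0178), 'grasp_force': np.float64(19.9979)}
```

View pics/t2.png

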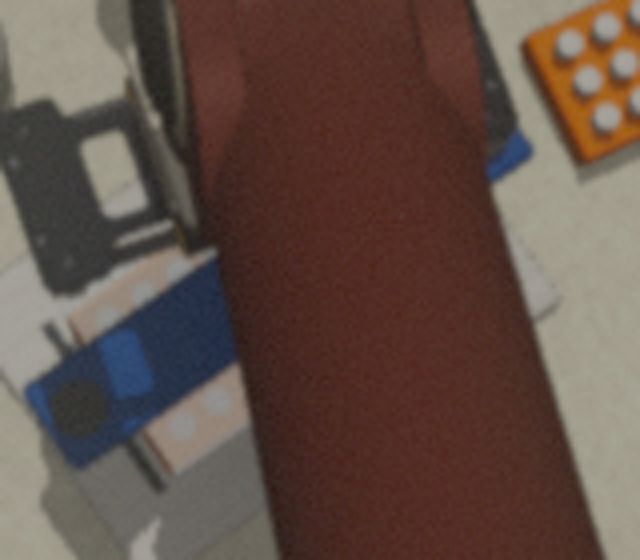

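The arm hides the press from the top camera, but forces stay below 3 N, so the crank is following. I'll continue.

Emit:
move_arm(
  steps=[
    [0.005,0.0011,0.0039,0.0002,0],
    [0.005,0.0017,0.0078,0.0003,0],
    [0.005,0.002,0.0118,0.0005,0],
    [0.005,0.0018,0.0158,0.0006,0],
    [0.005,0.0013,0.0197,0.0008,0],
    [0.005,0.0004,0.0236,0.001,0],
    [0.005,-0.0009,0.0274,0.0011,0],
    [0.005,-0.0026,0.031,0.0013,0],
  ],
)

```text
time: 13.65
tool_pos: [0.6201, -0.0201, 0.1945]
orientation: [-3.141, -0.001, 0.359]
wrist_force: [-2.3, 3.5, 0.7]
width: 0.0181
grasp_force: 20.0
```

Emit:
move_arm(
  steps=[
    [0.005,-0.002,0.0034,0.0002,0],
    [0.005,-0.0044,0.0067,0.0003,0],
    [0.005,-0.0071,0.0096,0.0005,0],
    [0.005,-0.01,0.0123,0.0006,0],
    [0.005,-0.0133,0.0147,0.0008,0],
    [0.005,-0.0167,0.0167,0.001,0],
    [0.005,-0.0203,0.0184,0.0011,0],
    [0.005,-0.0241,0.0198,0.0013,0],
  ],
)

```text
time: 14.45
tool_pos: [0.6048, -0.0472, 0.1934]
orientation: [3.141, -0.002, 0.359]
wrist_force: [0.2, 4.7, -0.2]
width: 0.0176
grasp_force: 20.0
```

```bash
python3 st.py
```

```text
t 14.65 pos [ 0.604  -0.0479  0.1931] F [-0.74  4.16 -0.29] disc-pred0 None drop dir [  4.6 -10.2]
```

Emit:
move_arm(
  steps=[
    [0.005,-0.0039,0.0009,0.0002,0],
    [0.005,-0.0078,0.0015,0.0003,0],
    [0.005,-0.0118,0.0016,0.0005,0],
    [0.005,-0.0158,0.0014,0.0006,0],
    [0.005,-0.0198,0.0007,0.0008,0],
    [0.005,-0.0236,-0.0003,0.001,0],
    [0.005,-0.0274,-0.0017,0.0011,0],
    [0.005,-0.031,-0.0035,0.0013,0],
  ],
)

```text
time: 15.45
tool_pos: [0.576, -0.0559, 0.1927]
orientation: [3.138, -0.005, 0.358]
wrist_force: [5.0, 4.1, 0.6]
width: 0.0178
grasp_force: 20.0
```

Emit:
move_arm(
  steps=[
    [0.005,0,0,0,0],
    [0.005,0,0,0,0],
    [0.005,0,0,0,0],
  ],
)

```text
time: 15.75
tool_pos: [0.5745, -0.0556, 0.192]
orientation: [3.14, -0.001, 0.358]
wrist_force: [2.4, 2.1, -0.1]
width: 0.0178
grasp_force: 20.0
```

```bash
python3 st.py; python3 look.py wrist f1 160 400 120 300 3
```

```text
t 15.95 pos [ 0.5743 -0.0555  0.1918] F [3.41 2.59 0.29] disc-pred0 [  4.7 -14.6 369.5] drop dir [ 4.7 -7. ]
{'time': np.float64(15.95), 'tool_pos': array([ 0.5743, -0.0555,  0.1918]), 'orientation': array([ 3.1406e+00, -4.0000e-04,  3.5840e-01]), 'wrist_force': array([2.909 , 2.8674, 0.3052]), 'moment': array([ 0.6055, -0.8609, -0.0367]), 'width': np.float64(0.0173), 'grasp_force': np.float64(19.9985)}
```

View pics/f1.png

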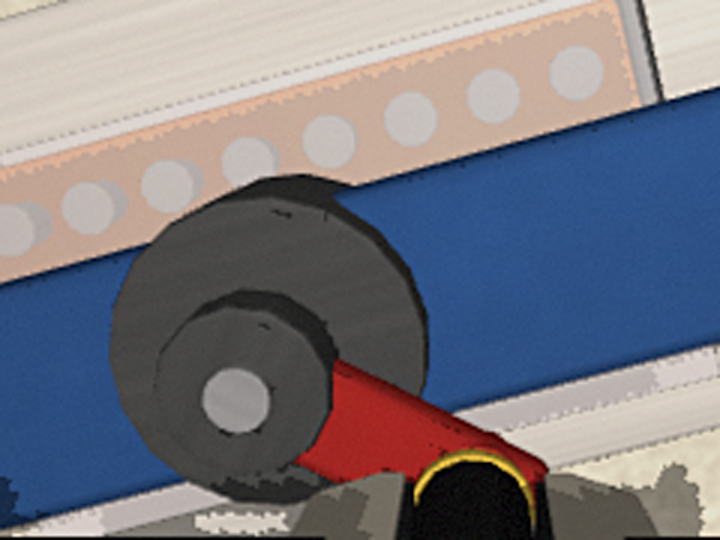

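```bash
cat > ang.py <<'E'
from h import *
p=robot.get_image("wrist"); now=robot.get_obs()["tool_pos"]; o=-p["R"].T@p["t"]
def go(f,tp,z,name):
    q=dict(p); q["t"]=-p["R"]@(o+np.array(tp)-now)
    S=0.00025; x0,y0=.545,-.07   # grid: col->x, row->y
    src=np.float32([proj(q,[x0,y0,z]),proj(q,[x0+.07,y0,z]),proj(q,[x0+.07,y0+.08,z]),proj(q,[x0,y0+.08,z])])
    H=cv2.getPerspectiveTransform(src,np.float32([[0,0],[280,0],[280,320],[0,320]]))
    w=cv2.warpPerspective(f,H,(280,320)).astype(int)
    m=((w[...,0]>90)&(w[...,0]>2.2*w[...,1])&(w[...,2]<70)).astype(np.uint8)
    m=cv2.morphologyEx(m,cv2.MORPH_OPEN,np.ones((5,5)))
    for side in (0,1):
        pts=[(x0+(np.nonzero(r)[0][[0,-1][side]])*S,y0+i*S) for i,r in enumerate(m) if r.sum()>20]
        vx,vy,*_=cv2.fitLine(np.float32(pts)*1000,cv2.DIST_HUBER,0,.01,.01).ravel(); print(name,side,len(pts),"arm angle",round(np.degrees(np.arctan2(vy,vx))%180,1))
rd=lambda n:cv2.imread(n)[:,:,::-1]
go(rd("pics/s_7.10.png"),[.5707,-.055,.2111],.197,"7.10 before drop phi .8")
go(rd("pics/s_7.60.png"),[.5789,-.0561,.2112],.187,"7.60 after drop phi 1.0")
go(rd("pics/s_8.20.png"),[.5786,-.0558,.2023],.187,"8.20 ")
go(p["frame"],now,.177,"now")
E
python3 ang.py
```

```text
7.10 before drop phi .8 0 83 arm angle 110.4
7.10 before drop phi .8 1 83 arm angle 76.3
7.60 after drop phi 1.0 0 109 arm angle 112.4
7.60 after drop phi 1.0 1 109 arm angle 89.0
8.20  0 78 arm angle 118.2
8.20  1 78 arm angle 88.6
now 0 85 arm angle 115.0
now 1 85 arm angle 83.1
```

The crank arm now stands at 83.1°. The drop came between 76.3° and 89.0°, so this is one full turn on, to within about 0.1 rad, and the screw has sunk about 19.7 mm. The handle is still gripped, so I'm handing in.

```bash
python3 -c "
from h import *
print(robot.get_obs()['wrist_force']); print(robot.close_job())"
```

```text
[4.2133917  2.26574194 0.30125428]
the job is handed in; nothing more can be done
None
```

The job is handed in: I turned the crank backward until the screw dropped into its thread, then forward one full turn (within about 0.1 rad, screw sunk about 20 mm by camera estimate), and the gripper still holds the handle; the racks, beaker and bottle were not rechecked at the end.

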